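# Infrared reading of a sample on a coasting tube carousel

## Task

Take the temperature of the red-capped sample while the carousel turns freely, so that the samples stay mixed. Set the carousel turning with a gentle push (its black post is there for that; never faster than one turn in 3 s), and, with the yellow infrared thermometer taken from its dock and held nose down, keep its nose over the red cap, some 2 to 4 cm above it, for 5 s without a break while the carousel coasts untouched and still makes more than one turn in 20 s. Finish while holding the thermometer still and upright in the gripper, its nose higher than all the caps and nothing touching the carousel, and leave the other things on the bench alone.

Things in the scene. Friction and masses are not known exactly. Their poses are not given: they have to be found in the camera images.
- mixer: Tube carousel, bolted down: grey foot under a white free-running turntable (rotor) 280 mm across, deck 42 mm above the bench. Origin: on its vertical axis, at bench level. On a circle of radius 105 mm, 45 degrees apart, the rotor carries seven fixed tubes (six blue caps, one red; caps 34 mm across, tops 137 mm above the bench) and, straight across from the red one, a black push post.
- rotor (a joint): Rotor angle, counter-clockwise from above, no stops, either way may be used: the red cap stands at this angle from the world x axis about the mixer origin, the push post half a turn on. Nominal 1.5 kg, inertia 0.0148 kg m2, drag 0.0009 N m s/rad plus 0.0002 N m dry friction: once pushed it coasts, losing roughly half its speed in 8 s. Mass varies by 30 %.
- red_cap (a point): The centre of the top face of the red cap (34 mm across, 105 mm from the rotor axis, 137 mm above the bench), turning with the rotor.
- push_post (a point): The centre of the top of the black push post, a plain upright rod of 16 mm diameter, 105 mm from the rotor axis; it stands 48 mm higher than the caps (top 185 mm above the bench) so it can be pushed sideways above the tubes.
- probe: Loose hand-held infrared thermometer, 140 g, standing nose down in its dock. Origin: tip of the dark steel nose (18 mm diameter, 40 mm long); z runs up along it. Yellow handle above the nose, 34 mm (x) by 26 mm (y), from 40 to 150 mm above the tip, black display on its -x face. Good grip: across the 26 mm (y), 105 mm above the tip, 25 N.
- dock: The probe's grey dock, fixed to the bench: a block 80 x 80 x 45 mm with a round 27 mm hole, 42 mm deep, in the middle of its top. Origin: centre of its underside. The probe's shoulder rests on its top, the tip 5 mm above bench level.
- tube_a: Bystander, loose: a loose 50 ml screw-cap tube standing upright, 34 mm across its blue cap, 115 mm tall; origin at the centre of its underside. Leave alone.
- tube_b: Bystander, loose: a second such loose standing tube; origin at the centre of its underside. Leave alone.
- beaker: Bystander, loose: an empty clear glass beaker, 72 mm across, 90 mm tall; origin at the centre of its underside. Leave alone.
- reagent: Bystander, loose: a closed amber jar, 64 mm across, 130 mm tall; origin at the centre of its underside. Leave alone.
- wash: Bystander, loose: a white closed bottle with a green cap, 60 mm across, 150 mm tall; origin at the centre of its underside. Leave alone.
- tip_box: Bystander, loose: a closed blue plastic box, 85 x 120 x 60 mm; origin at the centre of its underside. Leave alone.
There are look-alikes about, which are no part of the job. Of the things that look like the dock, the middle-sized one is meant. Of the things shaped like the probe, the yellow one is meant.

How it is judged:
On the way, in this order (a step that is already met when the one before it is completed fails the run):
1. the carousel coasts, touched by nothing, faster than one turn in 20 s (0.31 rad/s), either way round ((velocity of joint rotor above 0.31 rad/s or velocity of joint rotor below -0.31 rad/s) and contact force between mixer and anything else below 0.004 N), for 0.2 s.
2. for 5 s on end the nose of the held, upright thermometer stays over the red cap (within 18 mm of its centre, 6 to 50 mm above it) while the untouched carousel turns faster than 0.3 rad/s (horizontal distance between probe and red_cap below 0.018 m and z of probe in the frame of red_cap between 0.006 and 0.05 m and angle between probe's own z axis and vertical below 0.25 rad and contact force between the fingers and probe above 1 N and contact force between mixer and anything else below 0.004 N and (velocity of joint rotor above 0.3 rad/s or velocity of joint rotor below -0.3 rad/s)), for 5 s.
At the end, for the whole second after the job is handed in: The thermometer is held still in the fingers, upright within 0.3 rad, its nose more than 140 mm above the bench (higher than the caps), and nothing touches the carousel, which may still be turning (contact force between the fingers and probe above 1 N and height (world z) of probe above 0.14 m and angle between probe's own z axis and vertical below 0.3 rad and contact force between mixer and anything else below 0.004 N and contact force between probe and dock below 0.2 N and linear speed of probe below 0.05 m/s); the arm keeps its last pose, push and grip.
It fails at once if the carousel is spun faster than 2.1 rad/s (one turn in 3 s) (velocity of joint rotor above 2.1 rad/s or velocity of joint rotor below -2.1 rad/s).
It fails at once if the carousel is struck or pressed hard (over 15 N) (contact force between mixer and anything else above 15 N).
It fails at once if the thermometer is tipped over or dropped (angle between probe's own z axis and vertical above 0.8 rad).
It fails at once if a bystander is moved or knocked over (distance of any of tube_a, tube_b, beaker, reagent, wash, tip_box from where it was at the start of the episode above 0.025 m or angle between any of tube_a, tube_b, beaker, reagent, wash, tip_box's own z axis and vertical above 0.4 rad).
It also fails if it takes over 51 s, if anything falls off the work surface, if the arm or the gripper's body presses on something with over 40 N, if the wrist force passes 120 N, or if a joint passes its speed limit or range.

## Robot

A 6-joint arm with a two-finger parallel gripper is mounted at the origin on the work surface. World frame = base frame: x ahead of the robot, y to its left, z up, the work surface at z = 0. Lengths are in m, angles in rad, forces in N, time in s.
With the tool pointing down it reaches from about 0.3 to 0.875 m from the base axis. Payload 6.4 kg.
Tool frame: the origin (TCP) lies midway between the tips of the shut fingers; the grasp point (between the pads) lies 19 mm behind it; z points along the fingers, y is the line along which they close (so a half turn about z gives the same grasp; the last joint's range is limited). The gripper opens to 85 mm and grips with 20 to 120 N. Pads are 22 mm wide; open, the fingers measure 114 mm over their backs; the gripper's body (76 mm by 85 mm) begins 54 mm behind the grasp point. The pads swing forward as they close: fully open they stand 13 mm farther back than shut.
Start: joints at [1.131, 0.181, 1.607, -0, 1.354, -0.206], TCP at [0.133, 0.559, 0.231] pointing down, gripper open.
Joint ranges: [-2.99, 2.99], [-0.89, 2.07], [0.3, 2.58], [-1.14, 4.28], [0, 2.63], [-3.12, 3.12]. Speed limits (rad/s): [2.57, 2.57, 3.01, 3.14, 3.14, 3.14].

## Interface

Orientations are given as a unit quaternion [w, x, y, z].
In Python, from bench import * gives the robot as it stands.
- The arm moves only by the tool play_rows, never from a script. Its argument "plan" is a list of rows, each a list of 3 entries, a list of its own where there are three numbers: the finger opening in mm, from 0 to 85.4, then the shift along the tool's x, y, z normalised to -1 to 1, where 1 is 40 cm, then the turn about the tool's z normalised to -1 to 1, where 1 is pi rad. A call has 1 to 10 rows; each row is the pose to reach, as a shift and turn from the pose commanded when the call began, along the tool's axes at that moment, turning the shorter way round; what a row does not reach only later rows make up. A row lasts 1/10 s, in which the tool goes at most 50 mm and 8.59 degrees, less where a joint would pass 70% of its speed; a pose out of reach is approached as far as the arm can. A call with a number of a shift or a turn outside -1 to 1 is refused whole. A call with a gripper value outside its range is refused whole. The fingers move at their own pace and stop on an object; the grip force is fixed at half the most. Time passes only in rows, so rows that repeat a pose let the fingers close. It gives the time, the measured TCP pose, the force, the opening and the grip force at its end, in the units of the state.
- get_obs(): the state, without advancing time (a new reading comes with each control period).
- camera(name): name is "side" or "top" or "wrist"; returns a dict with "image" (384x512x3 uint8, red, green, blue), "range_z" (384x512 float32, m along the optical axis (not along the pixel's ray), 0 where there is no reading), "intrinsics" (3x3 intrinsics, pixels), "rvec" (rotation vector, rad) and "tvec" (3), from world to camera coordinates, as OpenCV has them; the wrist camera has in their place "T_tool_cam" (4x4, takes a point from camera to tool coordinates, whose origin is the TCP and whose axes are the flange's). Camera axes: x right, y down, z forward; pixel columns grow to the right and rows downward; lengths in m; the calibration is good to about 2 mm. A picture is of the moment at which its call begins: read the wrist's pose just before it.
- hand_in(): hands the job in; it is judged then, once.
Trained networks look in a picture, given as the dict that the camera call returned (one of the last four; its "shot" number tells which), for a name from the list of things; names that differ only in an ending like _2 or _b are one class to them, and where a whole thing is asked for, a point or a joint stands for the part that bears it (a point fixed in the world has none). Each returns a list of dicts, best first, with "conf" (0 to 1); they miss things now and then, are a little off and sometimes report something else, mostly with a low value. They report only what shows in the picture. A call takes as long as a camera call. They do not tell look-alikes from the thing itself.
- search_frame(picture, label): "rect" ([centre column, centre row, width, height] in pixels, round what is visible of it).
- masks_of(picture, label): "mask" (384x512 bool, what is visible of it) and "rect" ([centre column, centre row, width, height] in pixels, round what is visible of it).
The state is a dict: "time_s": time; "q": joint angles; "dq": joint speeds; "joint_efforts": joint torques, N m; "eef_pos": TCP position; "eef_rot": TCP orientation; "wrist_force": force on the tool from outside, world axes, zero at the start; "torque": the same for the moment, N m; "opening": opening from 0.0 (shut) to 1.0 (fully open); "grasp_force": force on a finger pad.
Only numpy, scipy, OpenCV 4.12 (cv2) and the standard library are available. Lean on these libraries where they do the work, as an engineer would, in place of code of your own. Each camera call takes 0.05 s, during which the arm holds its last target. There are 200 camera calls.

## Working session

There is one attempt and no reset: what is moved stays moved. The work goes in short steps, Python scripts to look and compute and a tool call to move; the robot and the scene stay as the last step left them, time stands still between calls to the robot, and variables do not carry over. Pictures are saved under pics/ and viewed, at most 10 in all, crops included, and the job is handed in when it is done.

Besides the shell and the picture viewer there is one more tool, called after "Call:" by a JSON object that holds its "name" and its "arguments". play_rows: Moves the arm, as the interface text tells. Its arguments: {"type":"object","properties":{"plan":{"type":"array","items":{"type":"array"}}},"required":["plan"]}

```bash
mkdir -p pics
cat > h.py <<'E'
from bench import *
import numpy as np, cv2
def Rt(c):
    return cv2.Rodrigues(np.array(c["rvec"],float))[0], np.array(c["tvec"],float).reshape(3)
def w(c,u,v,z=None):
    K=np.array(c["intrinsics"]);R,t=Rt(c)
    d=np.array([(u-K[0,2])/K[0,0],(v-K[1,2])/K[1,1],1.])
    if z is None:
        return R.T@(d*c["range_z"][int(round(v)),int(round(u))]-t)
    o=-R.T@t; r=R.T@d
    return o+r*(z-o[2])/r[2]
def cloud(c):
    K=np.array(c["intrinsics"]);R,t=Rt(c);Z=c["range_z"]
    v,u=np.mgrid[:384,:512]
    P=np.stack([(u-K[0,2])/K[0,0]*Z,(v-K[1,2])/K[1,1]*Z,Z],-1)
    return (P-t)@R
def save(c,n): cv2.imwrite("pics/"+n,c["image"][:,:,::-1])
E
python3 - <<'E'
from h import *
o=get_obs();print(o["time_s"],o["eef_pos"],o["eef_rot"],o["opening"])
for n in ["top","side"]:
    c=camera(n);save(c,n+"0.png")
    R,t=Rt(c);print(n,(-R.T@t).round(3),R.round(2).tolist())
    P=cloud(c)
    for l in ["mixer","red_cap","push_post","probe","dock","tube_a","beaker","reagent","wash","tip_box"]:
        for d in masks_of(c,l):
            m=d["mask"]&(c["range_z"]>0)
            q=P[m]
            print(l,round(d["conf"],2),np.round(d["rect"]).astype(int).tolist(),np.median(q,0).round(3),np.percentile(q,[3,97],axis=0).round(3).tolist() if len(q) else '')
E
```

```text
0.0 [0.1329692  0.55883773 0.23038495] [-2.92151511e-04  1.16645453e-01  9.93173228e-01 -8.31484358e-04] 0.9979449358600504
top [ 0.362 -0.015  1.422] [[-0.03, -1.0, -0.01], [-0.99, 0.03, -0.16], [0.16, 0.0, -0.99]]
mixer 0.96 [237, 206, 81, 80] [0.537 0.067 0.042] [[0.423, -0.051, 0.036], [0.655, 0.184, 0.138]]
mixer 0.69 [387, 250, 16, 10] [ 0.379 -0.437  0.105] [[0.363, -0.467, -0.003], [0.395, -0.427, 0.118]]
mixer 0.67 [325, 219, 16, 11] [ 0.49  -0.227  0.15 ] [[0.475, -0.246, 0.058], [0.508, -0.215, 0.158]]
red_cap 0.56 [235, 206, 78, 80] [0.537 0.067 0.042] [[0.422, -0.052, 0.035], [0.657, 0.187, 0.138]]
push_post 0.55 [239, 206, 80, 80] [0.538 0.067 0.042] [[0.422, -0.051, 0.036], [0.658, 0.185, 0.138]]
probe 0.73 [324, 218, 11, 12] [ 0.489 -0.227  0.15 ] [[0.474, -0.244, 0.06], [0.505, -0.215, 0.158]]
probe 0.73 [357, 237, 20, 10] [ 0.422 -0.336  0.142] [[0.406, -0.358, 0.041], [0.442, -0.324, 0.152]]
dock 0.85 [318, 183, 21, 20] [ 0.622 -0.217  0.03 ] [[0.592, -0.249, -0.002], [0.653, -0.186, 0.037]]
dock 0.85 [328, 267, 44, 49] [ 0.321 -0.245  0.063] [[0.258, -0.304, 0.002
[... 2347 characters left out ...]
[259, 318, 12, 29] [ 0.508 -0.472  0.087] [[0.495, -0.479, 0.002], [0.524, -0.449, 0.119]]
beaker 0.8 [329, 215, 26, 26] [ 0.801 -0.114  0.06 ] [[0.769, -0.145, 0.007], [0.833, -0.076, 0.092]]
beaker 0.36 [242, 262, 33, 28] [ 0.492 -0.253  0.044] [[0.448, -0.285, 0.006], [0.547, -0.212, 0.05]]
reagent 0.83 [326, 250, 24, 38] [ 0.757 -0.278  0.098] [[0.733, -0.292, 0.005], [0.79, -0.232, 0.134]]
reagent 0.43 [242, 244, 14, 29] [ 0.495 -0.243  0.116] [[0.478, -0.254, 0.003], [0.515, -0.165, 0.158]]
wash 0.72 [303, 316, 23, 33] [ 0.631 -0.492  0.097] [[0.61, -0.507, 0.014], [0.662, -0.463, 0.152]]
tip_box 0.91 [211, 132, 30, 31] [0.441 0.373 0.058] [[0.397, 0.338, 0.007], [0.485, 0.457, 0.066]]
```

Run:
```python
import cv2,numpy as np
a=cv2.imread("pics/top0.png")[110:290,120:420];b=cv2.imread("pics/side0.png")[110:350,150:370]
a=cv2.resize(a,None,fx=1.33*1.0,fy=1.33,interpolation=2);a=cv2.resize(a,(400,240*1),interpolation=2)
b=cv2.resize(cv2.imread("pics/side0.png")[120:340,170:370],(400,440),interpolation=2)
a=cv2.resize(cv2.imread("pics/top0.png")[120:285,190:400],(560,440),interpolation=2)
a=cv2.resize(a,(400,440))
cv2.imwrite("pics/crop0.png",np.hstack([a,b]))
```

```text
(no output)
```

View pics/crop0.png

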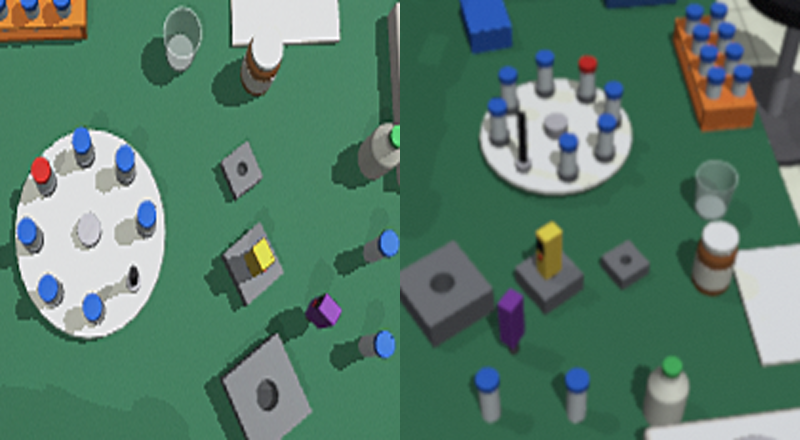

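Look-alikes: the probe shapes are yellow at top (324,218) and purple at (357,237), so I choose yellow. The docks are small (318,183), middle (320,218) and large (328,267), so I choose the middle one, where the yellow probe stands. The crop confirms both choices.

```bash
cat >> h.py <<'E'
from scipy.spatial.transform import Rotation as Ro
def Rtool(o): q=np.array(o["eef_rot"]);return Ro.from_quat([q[1],q[2],q[3],q[0]]).as_matrix()
def shift(o,tgt,base=None):
    "world target -> normalised tool shift"
    return ((Rtool(o).T@(np.array(tgt)-np.array(o["eef_pos"] if base is None else base)))/0.4).round(4)
def hue(c): 
    h=cv2.cvtColor(c["image"],cv2.COLOR_RGB2HSV).astype(int);return h[...,0],h[...,1],h[...,2]
def caps(c):
    "points of cap tops red/blue, near mixer"
    P=cloud(c);h,s,v=hue(c)
    z=(P[...,2]>0.128)&(P[...,2]<0.146)&(np.hypot(P[...,0]-.54,P[...,1]-.065)<.15)
    red=z&((h<8)|(h>172))&(s>130)&(v>60);blue=z&(h>95)&(h<125)&(s>110)
    return P[red],P[blue],blue
E
python3 - <<'E'
from h import *
from scipy.optimize import least_squares
for n in ["top","side"]:
    c=camera(n);P=cloud(c);h,s,v=hue(c)
    r,b,bm=caps(c); print(n,"red",len(r),r.mean(0).round(4))
    k,lab,st,cen=cv2.connectedComponentsWithStats(bm.astype(np.uint8))
    C=[P[lab==i].mean(0) for i in range(1,k) if st[i,4]>8]+[r.mean(0)]
    print(np.round(C,3).tolist())
    Q=np.array(C)[:,:2]
    f=least_squares(lambda p:np.hypot(Q[:,0]-p[0],Q[:,1]-p[1])-.105,[.54,.065],loss='soft_l1',f_scale=.003)
    print("centre",f.x.round(4),f.fun.round(4)); d=Q-f.x;a=np.degrees(np.arctan2(d[:,1],d[:,0]));print(a.round(1))
    # white deck
    m=(abs(P[...,2]-.042)<.006)&(s<40)&(v>150)&(np.hypot(P[...,0]-.54,P[...,1]-.065)<.2)
    print("deck",cv2.minEnclosingCircle(P[m][:,:2].astype(np.float32)))
    pm=(P[...,2]>.16)&(P[...,2]<.2)&(np.hypot(P[...,0]-.54,P[...,1]-.065)<.16); print("post",P[pm].round(3)[:5].tolist(),pm.sum())
    y=(P[...,2]>.147)&(P[...,2]<.163)&(h>18)&(h<35)&(s>110)&(np.hypot(P[...,0]-.49,P[...,1]+.235)<.06)
    print("probe top",P[y].mean(0).round(4),y.sum(),cv2.minAreaRect(P[y][:,:2].astype(np.float32)))
    dm=(abs(P[...,2]-.045)<.006)&(np.hypot(P[...,0]-.49,P[...,1]+.23)<.07)
    print("dock",cv2.minAreaRect(P[dm][:,:2].astype(np.float32)))
E
```

```text
top red 78 [0.6105 0.1479 0.136 ]
[[0.647, 0.076, 0.136], [0.621, 0.0, 0.136], [0.55, -0.036, 0.137], [0.534, 0.172, 0.136], [0.463, 0.137, 0.136], [0.438, 0.06, 0.136], [0.611, 0.148, 0.136]]
centre [0.5423 0.0684] [-0.0002 -0.0008 -0.0005 -0.0007 -0.0003 -0.0007 -0.0002]
[   4.   -40.8  -85.7   94.4  139.1 -175.6   49.4]
deck ((0.5425024032592773, 0.06873614341020584), 0.13945284485816956)
post [[0.48, -0.006, 0.182], [0.479, -0.009, 0.186], [0.48, -0.013, 0.179], [0.479, -0.016, 0.186], [0.477, -0.003, 0.18]] 21
probe top [ 0.4933 -0.2325  0.1534] 82 ((0.4932602345943451, -0.2325449138879776), (0.032085321843624115, 0.026839235797524452), 31.834619522094727)
dock ((0.49330437183380127, -0.23243850469589233), (0.07980604469776154, 0.08099222183227539), 30.839384078979492)
side red 57 [0.6138 0.142  0.1364]
[[0.538, 0.169, 0.136], [0.467, 0.132, 0.137], [0.65, 0.073, 0.136], [0.441, 0.056, 0.137], [0.625, -0.006, 0.137], [0.553, -0.042, 0.136], [0.614, 0.142, 0.136]]
centre [0.5456 0.0631] [ 0.0008  0.0001 -0.0001 -0.0003  0.0006 -0.0001 -0.0008]
[  94.   138.8    5.3 -176.   -41.   -85.7   49.1]
deck ((0.5464050769805908, 0.06736345589160919), 0.1420525163412094)
post [[0.474, -0.01, 0.189], [0.478, -0.007, 0.185], [0.481, -0.006, 0.184], [0.474, -0.014, 0.188], [0.477, -0.013, 0.187]] 35
probe top [ 0.4967 -0.2381  0.1545] 87 ((0.4973629415035248, -0.23608607053756714), (0.03358671814203262, 0.02720530703663826), 29.17039680480957)
dock ((0.49672868847846985, -0.23512515425682068), (0.08083293586969376, 0.082280732691288), 31.057546615600586)
```

Call:
{"name": "play_rows", "arguments": {"plan": [[85,[-0.9,-0.7,-0.25],0.42],[85,[-0.9,-0.7,-0.25],0.42],[85,[-0.9,-0.7,-0.25],0.42],[85,[-0.9,-0.7,-0.25],0.42],[85,[-0.9,-0.7,-0.25],0.42],[85,[-0.9,-0.7,-0.25],0.42],[85,[-0.9,-0.7,-0.25],0.42],[85,[-0.9,-0.7,-0.25],0.42],[85,[-0.9,-0.7,-0.25],0.42],[85,[-0.9,-0.7,-0.25],0.42]]}}

```text
time_s: 2.2
eef_pos: [0.4212, 0.2003, 0.3327]
eef_rot: [0.001, 0.704, 0.711, 0.001]
wrist_force: [0.1, 0.6, -0.1]
opening: 0.994
grasp_force: 0.0
```

Run:
```python
from h import *
o=get_obs();R=Rtool(o);print(o["time_s"],o["eef_pos"],R.round(3).tolist())
y=np.degrees(np.arctan2(R[1,1],R[0,1]));print("yaw y",y,"turn",((y+59)%360)/180)
print(shift(o,[.493,-.233,.30]))
```

```text
2.2 [0.42120293 0.20028771 0.33265708] [[-0.01, 1.0, 0.003], [1.0, 0.01, -0.001], [-0.001, 0.003, -1.0]]
yaw y 0.5730176265456028 turn 0.33096120903636445
[-1.0849  0.1684  0.0829]
```

Call:
{"name": "play_rows", "arguments": {"plan": [[85,[-1.0,0.168,0.05],0.331],[85,[-1.0,0.168,0.05],0.331],[85,[-1.0,0.168,0.05],0.331],[85,[-1.0,0.168,0.05],0.331],[85,[-1.0,0.168,0.05],0.331],[85,[-1.0,0.168,0.05],0.331],[85,[-1.0,0.168,0.05],0.331],[85,[-1.0,0.168,0.05],0.331],[85,[-1.0,0.168,0.05],0.331]]}}

```text
time_s: 3.1
eef_pos: [0.4926, -0.2002, 0.3104]
eef_rot: [0.0, 0.963, 0.268, -0.001]
wrist_force: [-1.3, 0.4, -0.7]
opening: 0.995
grasp_force: 0.0
```

```bash
cat >> h.py <<'E'
def wcloud(c,o):
    K=np.array(c["intrinsics"]);Z=c["range_z"];v,u=np.mgrid[:384,:512]
    P=np.stack([(u-K[0,2])/K[0,0]*Z,(v-K[1,2])/K[1,1]*Z,Z],-1)
    T=np.array(c["T_tool_cam"]);P=P@T[:3,:3].T+T[:3,3]
    return P@Rtool(o).T+np.array(o["eef_pos"])
E
python3 - <<'E'
from h import *
o=get_obs();c=camera("wrist");save(c,"w1.png");R=Rtool(o)
print(o["time_s"],o["eef_pos"],o["q"],R.round(3).tolist(),np.array(c["T_tool_cam"]).round(3).tolist())
P=wcloud(c,o);h,s,v=hue(c)
y=(h>18)&(h<35)&(s>110)&(P[...,2]>.148)&(P[...,2]<.162)
print(y.sum(),P[y].mean(0) if y.any() else '',cv2.minAreaRect(P[y][:,:2].astype(np.float32)) if y.any() else '')
dm=(abs(P[...,2]-.045)<.006)&(np.hypot(P[...,0]-.493,P[...,1]+.233)<.07)
print(cv2.minAreaRect(P[dm][:,:2].astype(np.float32)))
E
```

```text
3.1 [ 0.49259122 -0.20015887  0.31043767] [-6.08485091e-01  2.64489986e-02  1.61599019e+00 -1.43305421e-03
  1.49932372e+00  4.19135980e-01] [[0.856, 0.517, -0.001], [0.517, -0.856, -0.001], [-0.001, 0.0, -1.0]] [[-0.0, -0.949, -0.316, 0.082], [1.0, -0.0, -0.0, -0.0], [0.0, -0.316, 0.949, -0.143], [0.0, 0.0, 0.0, 1.0]]
703 [ 0.4969241  -0.23361775  0.15475886] ((0.49625444412231445, -0.2344847321510315), (0.0328025221824646, 0.025244055315852165), 31.954038619995117)
((0.4953312873840332, -0.2353888303041458), (0.08070319890975952, 0.07953807711601257), 30.82443618774414)
```

View pics/w1.png

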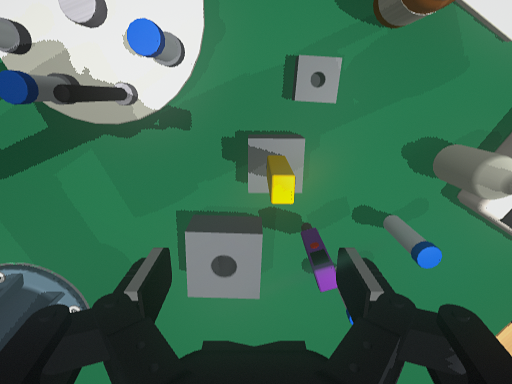

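Call:
{"name": "play_rows", "arguments": {"plan": [[85,[-0.039,0.075,0.05],0],[85,[-0.039,0.075,0.15],0],[85,[-0.039,0.075,0.25],0],[85,[-0.039,0.075,0.35],0],[85,[-0.039,0.075,0.45],0],[85,[-0.039,0.075,0.51],0],[85,[-0.039,0.075,0.54],0],[85,[-0.039,0.075,0.54],0],[60,[-0.039,0.075,0.54],0],[40,[-0.039,0.075,0.54],0]]}}

```text
time_s: 4.15
eef_pos: [0.4964, -0.2295, 0.0973]
eef_rot: [0.001, 0.963, 0.271, 0.001]
wrist_force: [0.4, -0.1, 0.5]
opening: 0.69
grasp_force: 0.0
```

Call:
{"name": "play_rows", "arguments": {"plan": [[10,[0,0,0],0],[10,[0,0,0],0],[10,[0,0,0],0],[10,[0,0,0],0],[10,[0,0,0],0],[10,[0,0,0],0]]}}

```text
time_s: 4.75
eef_pos: [0.4958, -0.2296, 0.0963]
eef_rot: [0.001, 0.963, 0.271, 0.001]
wrist_force: [1.4, -0.4, 6.3]
opening: 0.297
grasp_force: 55.9
```

Call:
{"name": "play_rows", "arguments": {"plan": [[10,[0,0,-0.05],0],[10,[0,0,-0.15],0],[10,[0,0,-0.25],0],[10,[0,0,-0.34],0],[10,[0,0,-0.39],0],[10,[0,0,-0.39],0],[10,[0,0,-0.39],0]]}}

```text
time_s: 5.45
eef_pos: [0.4945, -0.2285, 0.2501]
eef_rot: [-0.001, 0.963, 0.271, -0.0]
wrist_force: [-0.2, -0.3, -2.2]
opening: 0.296
grasp_force: 57.6
```

Run:
```python
from h import *
o=get_obs();c=camera("wrist");save(c,"w2.png");R=Rtool(o);print(o["time_s"],o["eef_pos"],o["grasp_force"],o["wrist_force"])
P=wcloud(c,o);L=(P-np.array(o["eef_pos"]))@R
h,s,v=hue(c)
y=(h>18)&(h<35)&(s>110)&(np.abs(L[...,1])<.05)&(np.abs(L[...,0])<.05)&(L[...,2]>-.1)
print("tool frame yellow",y.sum(),np.percentile(L[y],[2,50,98],axis=0).round(4).tolist())
n=(np.abs(L[...,1])<.03)&(np.abs(L[...,0])<.03)&(L[...,2]>.055)&(L[...,2]<.12)
print("nose",n.sum(),np.percentile(L[n],[2,50,98],axis=0).round(4).tolist() if n.any() else '')
c=camera("side");save(c,"s2.png");P=cloud(c);L=(P-np.array(o["eef_pos"]))@R;h,s,v=hue(c)
for nm,m in [("y",(h>18)&(h<35)&(s>110)),("nose",L[...,2]>.055)]:
    m=m&(np.abs(L[...,:2])<.03).all(-1)&(L[...,2]<.12)&(L[...,2]>-.1);print("side",nm,m.sum(),np.percentile(L[m],[2,50,98],axis=0).round(4).tolist() if m.any() else '')
a=cv2.imread("pics/s2.png")[170:300,180:320]
cv2.imwrite("pics/crop2.png",np.hstack([cv2.resize(a,(400,372),interpolation=2),cv2.resize(cv2.imread("pics/w2.png"),(400,372))]))
```

```text
5.45 [ 0.4945274  -0.22850267  0.25007761] 57.57912576198578 [-0.23422624 -0.28602442 -2.16170755]
tool frame yellow 8768 [[-0.0037, -0.0124, -0.0734], [0.0137, -0.0001, -0.0488], [0.0148, 0.0123, 0.0388]]
nose 115 [[0.0013, -0.0071, 0.0725], [0.0048, 0.0001, 0.0825], [0.0058, 0.0074, 0.0902]]
side y 225 [[-0.0207, -0.0122, -0.0695], [-0.015, 0.0104, 0.0039], [0.0095, 0.0148, 0.051]]
side nose 36 [[-0.0116, -0.0008, 0.058], [-0.0063, 0.0063, 0.0763], [0.0035, 0.0095, 0.0911]]
```

View pics/crop2.png

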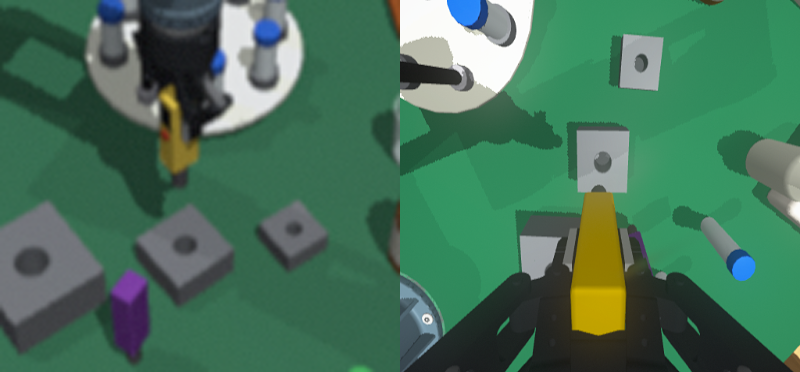

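Call:
{"name": "play_rows", "arguments": {"plan": [[10,[0.04,-0.06,0],0],[10,[0.1,-0.16,0],0],[10,[0.17,-0.26,0],0],[10,[0.22,-0.35,0],0],[10,[0.26,-0.41,0],0],[10,[0.274,-0.43,0.002],0],[10,[0.274,-0.43,0.002],0],[10,[0.274,-0.43,0.002],0]]}}

```text
time_s: 6.35
eef_pos: [0.4986, -0.0257, 0.2496]
eef_rot: [-0.0, 0.963, 0.271, -0.001]
wrist_force: [0.7, 0.4, -0.4]
opening: 0.301
grasp_force: 57.5
```

```bash
cat >> h.py <<'E'
C0=np.array([.5428,.068]);OFF=np.array([-.0026,-.0016,-.0912])
def tip(o): return np.array(o["eef_pos"])+Rtool(o)@np.array([-.003,0,.0912])
def rotor(ph=None):
    "rotor angle (deg) from top+side"
    res=[]
    for n in ["top"]:
        c=camera(n);r,b,m=caps(c)
        P=np.vstack([r,b])[:,:2]-np.array([.5425,.0686])
        P=P[abs(np.hypot(*P.T)-.105)<.018]
        a=np.angle(np.mean(np.exp(8j*np.arctan2(P[:,1],P[:,0]))))/8
        ref=ph if ph is not None else np.degrees(np.arctan2(*(r.mean(0)[:2]-[.5425,.0686])[::-1]))
        d=np.degrees(a);d+=45*np.round((ref-d)/45);res=(d,len(r),len(b),ref)
    return res
E
python3 - <<'E'
from h import *
o=get_obs();t=tip(o);d=t[:2]-C0;print(o["time_s"],o["eef_pos"],t,np.degrees(np.arctan2(d[1],d[0])),np.hypot(*d))
print(rotor())
R=Rtool(o)
# push rows: clockwise from here with nose; radius ->.105
a0=np.arctan2(d[1],d[0]);T=.1
acc=.5
for k in range(1,23):
    th=a0-.5*acc*(k*T)**2
    p=C0+.105*np.array([np.cos(th),np.sin(th)])
    s=R.T@np.append(p-t[:2],.158-t[2])/.4
    print(k,np.degrees(th).round(1),s.round(4).tolist())
E
```

```text
6.35 [ 0.4986152  -0.02567969  0.24955476] [ 0.49590581 -0.0272615   0.15835938] -116.2095461573489 0.10617823719464954
(np.float64(49.520681988392894), 78, 306, np.float64(49.456769346105666))
1 -116.4 [0.0021, -0.0021, 0.0009]
2 -116.8 [0.0011, -0.0038, 0.0009]
3 -117.5 [-0.0006, -0.0066, 0.0009]
4 -118.5 [-0.003, -0.0106, 0.0009]
5 -119.8 [-0.0059, -0.0157, 0.0009]
6 -121.4 [-0.0092, -0.0221, 0.0009]
7 -123.2 [-0.013, -0.0297, 0.0009]
8 -125.4 [-0.0171, -0.0387, 0.001]
9 -127.8 [-0.0212, -0.049, 0.001]
10 -130.5 [-0.0254, -0.0608, 0.001]
11 -133.5 [-0.0293, -0.074, 0.001]
12 -136.8 [-0.0328, -0.0887, 0.001]
13 -140.4 [-0.0356, -0.1048, 0.001]
14 -144.3 [-0.0376, -0.1225, 0.001]
15 -148.4 [-0.0383, -0.1415, 0.0011]
16 -152.9 [-0.0376, -0.1618, 0.0011]
17 -157.6 [-0.0351, -0.1833, 0.0011]
18 -162.6 [-0.0305, -0.2058, 0.0011]
19 -167.9 [-0.0235, -0.229, 0.0011]
20 -173.5 [-0.0139, -0.2527, 0.0011]
21 -179.4 [-0.0013, -0.2765, 0.0011]
22 -185.5 [0.0144, -0.2999, 0.0011]
```

Call:
{"name": "play_rows", "arguments": {"plan": [[10,[0.002,-0.002,0.001],0],[10,[0.001,-0.004,0.001],0],[10,[-0.0006,-0.0066,0.001],0],[10,[-0.003,-0.0106,0.001],0],[10,[-0.006,-0.0157,0.001],0],[10,[-0.0092,-0.022,0.001],0],[10,[-0.013,-0.03,0.001],0],[10,[-0.017,-0.0387,0.001],0],[10,[-0.021,-0.049,0.001],0],[10,[-0.0254,-0.0608,0.001],0]]}}

```text
time_s: 7.4
eef_pos: [0.4772, -0.0093, 0.2501]
eef_rot: [0.0, 0.963, 0.271, 0.0]
wrist_force: [-0.7, 1.0, -1.4]
opening: 0.299
grasp_force: 57.5
```

Call:
{"name": "play_rows", "arguments": {"plan": [[10,[-0.004,-0.0132,0],0],[10,[-0.0074,-0.028,0],0],[10,[-0.0102,-0.044,0],0],[10,[-0.0122,-0.0617,0],0],[10,[-0.013,-0.0807,0],0],[10,[-0.0122,-0.101,0],0],[10,[-0.0097,-0.1225,0],0],[10,[-0.005,-0.145,0],0],[10,[0.002,-0.168,0],0],[10,[0.0115,-0.192,0],0]]}}

```text
time_s: 8.4
eef_pos: [0.4413, 0.0592, 0.2501]
eef_rot: [0.0, 0.963, 0.271, 0.0]
wrist_force: [0.1, 0.2, -1.8]
opening: 0.296
grasp_force: 57.5
```

Call:
{"name": "play_rows", "arguments": {"plan": [[10,[0.0163,-0.0076,0],0],[10,[0.04,-0.002,-0.003],0],[10,[0.073,0.015,-0.008],0],[10,[0.115,0.041,-0.014],0],[10,[0.162,0.07,-0.02],0],[10,[0.205,0.095,-0.02],0],[10,[0.237,0.112,-0.02],0],[10,[0.239,0.11,-0.02],0]]}}

```text
time_s: 9.2
eef_pos: [0.548, 0.0704, 0.2576]
eef_rot: [0.0, 0.963, 0.271, 0.0]
wrist_force: [-0.2, -0.4, -2.2]
opening: 0.302
grasp_force: 57.5
```

Run:
```python
from h import *
o=get_obs();t=tip(o);print(o["time_s"],o["eef_pos"],t,o["wrist_force"],o["grasp_force"])
for i in range(3):
    tm=get_obs()["time_s"]
    try: print(tm,rotor())
    except Exception as e: print(e)
save(camera("top"),"t3.png")
```

```text
9.2 [0.54797804 0.07042936 0.25762954] [0.5454373  0.06885166 0.16642924] [-0.19964576 -0.38338596 -2.24708835] 57.50213027000427
9.2 (np.float64(-48.76192733009225), 74, 226, np.float64(-48.79711427267537))
9.25 (np.float64(-51.45346020932356), 73, 235, np.float64(-51.28658822386243))
9.3 (np.float64(-54.11860051850431), 72, 246, np.float64(-54.12952559202558))
```

```bash
cat > trk.py <<'E'
from h import *
import json,sys,os
from scipy.optimize import least_squares
from scipy.integrate import solve_ivp
C=np.array([.5425,.0686]); F="st.json"
S=json.load(open(F)) if os.path.exists(F) else {"m":[[9.2,-48.76],[9.25,-51.45],[9.3,-54.12]],"p":None}
def model(x,t):  # x: theta0,w0 (rad) at t0=9.2, speed decaying w'=-k w + .0135
    k=x[2];u=np.asarray(t)-9.2;e=np.exp(-k*u);v=x[1]-.0135/k
    return x[0]+v*(1-e)/k+.0135/k*u
def fit():
    m=np.array(S["m"]);th=np.radians(m[:,1])
    return least_squares(lambda x:np.append((model(x,m[:,0])-th)/.004,(x[2]-.061)/.015),[th[0],-.93,.061]).x
x=fit() 
for i in range(2):
    t=get_obs()["time_s"];pr=np.degrees(model(x,t))
    try:
        r=rotor(pr);print("meas",t,r[0].round(2),r[1:3],"pred",pr.round(2))
        if abs(r[0]-pr)<8: S["m"].append([t,r[0]])
    except Exception as e: print(e)
x=fit();o=get_obs();t0=o["time_s"];R=Rtool(o);tp=tip(o)
w=lambda t:(model(x,t+.01)-model(x,t-.01))/.02
print("t",t0,"w",w(t0).round(3),"w+1",w(t0+1).round(3),"k",x[2].round(3))
base=tp if S["p"] is None else np.array(S["p"])
th=model(x,t0);cap=C+.105*np.array([np.cos(th),np.sin(th)])
print("tip-cap mm",((tp[:2]-cap)*1000).round(1),"z",tp[2].round(4),"tip-plan",((tp-base)*1000).round(1))
r0=np.hypot(*(base[:2]-C))
n=int(sys.argv[1]);ramp=int(sys.argv[2]);rows=[]
for k in range(1,n+1):
    th=model(x,t0+.1*k);f=1 if k>=ramp else .5-.5*np.cos(np.pi*k/ramp)
    q=C+.105*np.array([np.cos(th),np.sin(th)])
    p=np.append(base[:2]+(q-base[:2])*f if ramp>1 else q,.167)
    s=(R.T@(p-base)/.4).round(4);rows.append([10,s.tolist(),0])
print(rows);S["p"]=p.tolist();json.dump(S,open(F,"w"))
E
python3 trk.py 10 6
```

```text
meas 9.4 -58.73 (71, 255) pred -59.44
meas 9.45 -61.4 (74, 255) pred -62.09
t 9.5 w -0.859 w+1 -0.795 k 0.061
tip-cap mm [-45.8  94.8] z 0.1669 tip-plan [0. 0. 0.]
[[10, [-0.0032, 0.0173, -0.0002], 0], [10, [-0.0175, 0.0635, -0.0002], 0], [10, [-0.0455, 0.1238, -0.0002], 0], [10, [-0.0834, 0.1794, -0.0002], 0], [10, [-0.1219, 0.2139, -0.0002], 0], [10, [-0.149, 0.2179, -0.0002], 0], [10, [-0.1662, 0.2052, -0.0002], 0], [10, [-0.1823, 0.1912, -0.0002], 0], [10, [-0.197, 0.1761, -0.0002], 0], [10, [-0.2104, 0.1599, -0.0002], 0]]
```

Call:
{"name": "play_rows", "arguments": {"plan": [[10,[-0.003,0.017,0],0],[10,[-0.0175,0.0635,0],0],[10,[-0.0455,0.124,0],0],[10,[-0.083,0.179,0],0],[10,[-0.122,0.214,0],0],[10,[-0.149,0.218,0],0],[10,[-0.166,0.205,0],0],[10,[-0.182,0.191,0],0],[10,[-0.197,0.176,0],0],[10,[-0.2105,0.16,0],0]]}}

```text
time_s: 10.5
eef_pos: [0.5067, -0.0268, 0.2582]
eef_rot: [-0.0, 0.962, 0.271, 0.0]
wrist_force: [0.5, -0.3, -1.8]
opening: 0.295
grasp_force: 57.5
```

```bash
python3 trk.py 10 1
```

```text
meas 10.5 -113.63 (13, 255) pred -111.2
meas 10.55 -115.95 (22, 261) pred -113.48
t 10.6 w -0.828 w+1 -0.773 k 0.052
tip-cap mm [11.3 -4.4] z 0.167 tip-plan [-0.5  1.   0. ]
[[10, [-0.0282, -0.0463, 0.0], 0], [10, [-0.0366, -0.066, 0.0], 0], [10, [-0.0434, -0.0863, 0.0], 0], [10, [-0.0485, -0.1069, 0.0], 0], [10, [-0.0518, -0.1277, 0.0], 0], [10, [-0.0535, -0.1486, 0.0], 0], [10, [-0.0535, -0.1693, 0.0], 0], [10, [-0.0519, -0.1899, 0.0], 0], [10, [-0.0487, -0.2102, 0.0], 0], [10, [-0.0439, -0.23, 0.0], 0]]
```

Call:
{"name": "play_rows", "arguments": {"plan": [[10,[-0.028,-0.046,0],0],[10,[-0.0365,-0.066,0],0],[10,[-0.0435,-0.0865,0],0],[10,[-0.0485,-0.107,0],0],[10,[-0.052,-0.128,0],0],[10,[-0.0535,-0.1485,0],0],[10,[-0.0535,-0.1695,0],0],[10,[-0.052,-0.19,0],0],[10,[-0.0485,-0.21,0],0],[10,[-0.044,-0.23,0],0]]}}

```text
time_s: 11.6
eef_pos: [0.4443, 0.0422, 0.2581]
eef_rot: [0.0, 0.963, 0.271, 0.0]
wrist_force: [-0.2, -0.2, -1.8]
opening: 0.295
grasp_force: 57.5
```

```bash
sed -i 's/range(2)/range(1)/' trk.py; python3 trk.py 10 1
```

```text
meas 11.6 -161.25 (0, 273) pred -164.17
t 11.65 w -0.713 w+1 -0.637 k 0.093
tip-cap mm [-0.5  2.9] z 0.1669 tip-plan [-0.1  1.7 -0.1]
[[10, [0.0046, -0.0149, 0.0], 0], [10, [0.0112, -0.032, 0.0], 0], [10, [0.0189, -0.0485, 0.0], 0], [10, [0.0277, -0.0643, 0.0001], 0], [10, [0.0373, -0.0792, 0.0001], 0], [10, [0.0478, -0.0933, 0.0001], 0], [10, [0.0591, -0.1065, 0.0001], 0], [10, [0.0712, -0.1188, 0.0001], 0], [10, [0.0838, -0.1301, 0.0001], 0], [10, [0.097, -0.1405, 0.0001], 0]]
```

Call:
{"name": "play_rows", "arguments": {"plan": [[10,[0.005,-0.0155,0],0],[10,[0.0115,-0.0325,0],0],[10,[0.019,-0.049,0],0],[10,[0.028,-0.065,0],0],[10,[0.0375,-0.08,0],0],[10,[0.048,-0.0945,0],0],[10,[0.0595,-0.108,0],0],[10,[0.072,-0.1205,0],0],[10,[0.085,-0.132,0],0],[10,[0.098,-0.1425,0],0]]}}

```text
time_s: 12.65
eef_pos: [0.4485, 0.1112, 0.2581]
eef_rot: [-0.0, 0.963, 0.271, -0.0]
wrist_force: [0.6, 0.6, -0.8]
opening: 0.299
grasp_force: 57.5
```

```bash
sed -i 's/th)\/.004/th)\/.02/' trk.py
cat >> h.py <<'E'
def rotor(ph):
    "mean over well visible caps, both cameras; angle near ph"
    a=[];nr=0
    for n in ["top","side"]:
        c=camera(n);P=cloud(c);r,b,bm=caps(c);nr+=len(r)
        k,lab,st,_=cv2.connectedComponentsWithStats(bm.astype(np.uint8))
        Ctr=np.array([.5425,.0686]) if n=="top" else np.array([.5456,.0631])
        Q=[P[lab==i].mean(0)[:2]-Ctr for i in range(1,k) if st[i,4]>25]
        Q=[q for q in Q if abs(np.hypot(*q)-.105)<.004]
        dt=0 if n=="top" else .05*40
        v=[(np.degrees(np.arctan2(q[1],q[0]))-ph+22.5)%45-22.5+(dt if n=="side" else 0) for q in Q]
        print(n,np.round(v,1)); a+=v
    return ph+np.median(a),nr,len(a)
E
python3 trk.py 10 1
```

```text
top [2.5 2.2 3.  2.6 3.2]
side [3.  2.8 3.1 3.2 3.  3.8]
meas 12.65 -201.69 (61, 11) pred -204.67
t 12.75 w -0.648 w+1 -0.586 k 0.079
tip-cap mm [-2.4 -5.2] z 0.1669 tip-plan [ 0.7  1.6 -0.1]
[[10, [0.03, -0.0191, 0.0], 0], [10, [0.0449, -0.0267, 0.0], 0], [10, [0.0602, -0.0332, 0.0], 0], [10, [0.0757, -0.0387, 0.0], 0], [10, [0.0913, -0.0431, 0.0], 0], [10, [0.107, -0.0466, 0.0], 0], [10, [0.1227, -0.0491, 0.0], 0], [10, [0.1384, -0.0506, 0.0], 0], [10, [0.154, -0.0512, 0.0], 0], [10, [0.1695, -0.0508, 0.0], 0]]
```

Call:
{"name": "play_rows", "arguments": {"plan": [[10,[0.03,-0.019,0],0],[10,[0.045,-0.0265,0],0],[10,[0.06,-0.033,0],0],[10,[0.0755,-0.0385,0],0],[10,[0.091,-0.043,0],0],[10,[0.107,-0.0465,0],0],[10,[0.1225,-0.049,0],0],[10,[0.138,-0.0505,0],0],[10,[0.154,-0.051,0],0],[10,[0.1695,-0.051,0],0]]}}

```text
time_s: 13.75
eef_pos: [0.496, 0.1636, 0.2581]
eef_rot: [0.0, 0.963, 0.271, -0.0]
wrist_force: [-0.2, -0.4, -1.3]
opening: 0.297
grasp_force: 57.5
```

```bash
python3 trk.py 10 1
```

```text
top [1.4 1.5 1.4 1.7 1.9]
side [2.1 2.6 1.1 2.4 2.5 2.8]
meas 13.75 -239.6 (84, 11) pred -241.53
t 13.85 w -0.566 w+1 -0.507 k 0.085
tip-cap mm [-1.9 -0.4] z 0.1668 tip-plan [ 1.1  1.2 -0.2]
[[10, [0.0231, 0.0022, 0.0], 0], [10, [0.0375, 0.0047, 0.0], 0], [10, [0.0516, 0.0079, 0.0], 0], [10, [0.0653, 0.0118, 0.0], 0], [10, [0.0787, 0.0164, 0.0], 0], [10, [0.0917, 0.0217, 0.0], 0], [10, [0.1042, 0.0275, 0.0], 0], [10, [0.1162, 0.034, 0.0], 0], [10, [0.1278, 0.041, 0.0], 0], [10, [0.1389, 0.0485, 0.0], 0]]
```

Call:
{"name": "play_rows", "arguments": {"plan": [[10,[0.023,0.002,0],0],[10,[0.0375,0.0045,0],0],[10,[0.0515,0.008,0],0],[10,[0.065,0.012,0],0],[10,[0.0785,0.0165,0],0],[10,[0.0915,0.0215,0],0],[10,[0.104,0.0275,0],0],[10,[0.116,0.034,0],0],[10,[0.128,0.041,0],0],[10,[0.139,0.0485,0],0]]}}

```text
time_s: 14.85
eef_pos: [0.5535, 0.1757, 0.258]
eef_rot: [0.0, 0.963, 0.271, -0.0]
wrist_force: [0.2, 0.0, -1.7]
opening: 0.296
grasp_force: 57.5
```

```bash
python3 trk.py 10 1
```

```text
top [ 0.5 -0.4  0.6  0.7  0.8  1. ]
side [1.8 1.1 0.9 1.7 1.1 2.2]
meas 14.85 -273.08 (83, 12) pred -274.07
t 14.95 w -0.495 w+1 -0.441 k 0.088
tip-cap mm [-2.8  1.1] z 0.1668 tip-plan [ 1.1  0.7 -0.2]
[[10, [0.018, 0.014, 0.0], 0], [10, [0.0275, 0.0226, 0.0], 0], [10, [0.0365, 0.0315, 0.0], 0], [10, [0.045, 0.0406, 0.0], 0], [10, [0.0529, 0.0501, 0.0], 0], [10, [0.0603, 0.0598, 0.0], 0], [10, [0.0671, 0.0697, 0.0], 0], [10, [0.0734, 0.0799, 0.0], 0], [10, [0.0792, 0.0901, 0.0], 0], [10, [0.0844, 0.1005, 0.0], 0]]
```

Call:
{"name": "play_rows", "arguments": {"plan": [[10,[0.018,0.014,0],0],[10,[0.0275,0.0225,0],0],[10,[0.0365,0.0315,0],0],[10,[0.045,0.0405,0],0],[10,[0.053,0.05,0],0],[10,[0.0605,0.06,0],0],[10,[0.067,0.0695,0],0],[10,[0.0735,0.08,0],0],[10,[0.079,0.09,0],0],[10,[0.0845,0.1005,0],0]]}}

```text
time_s: 15.95
eef_pos: [0.6031, 0.1589, 0.2581]
eef_rot: [0.0, 0.963, 0.271, 0.0]
wrist_force: [-0.6, 1.2, -1.8]
opening: 0.295
grasp_force: 57.5
```

```bash
python3 trk.py 10 1
```

```text
top [ 0.1 -0.2  0.   0.8  0.9]
side [0.5 0.6 1.8 1.  0.6 1.1]
meas 15.95 -302.38 (67, 11) pred -303.03
t 16.05 w -0.433 w+1 -0.383 k 0.089
tip-cap mm [-2.1  2.6] z 0.1668 tip-plan [ 1.   0.4 -0.2]
[[10, [0.0082, 0.0191, 0.0], 0], [10, [0.012, 0.0296, 0.0], 0], [10, [0.0153, 0.0401, 0.0], 0], [10, [0.0181, 0.0506, 0.0], 0], [10, [0.0205, 0.0611, 0.0], 0], [10, [0.0224, 0.0716, 0.0], 0], [10, [0.0238, 0.082, 0.0], 0], [10, [0.0249, 0.0923, 0.0], 0], [10, [0.0255, 0.1025, 0.0], 0], [10, [0.0257, 0.1126, 0.0], 0]]
```

Call:
{"name": "play_rows", "arguments": {"plan": [[10,[0.008,0.019,0],0],[10,[0.012,0.0295,0],0],[10,[0.0155,0.04,0],0],[10,[0.018,0.0505,0],0],[10,[0.0205,0.061,0],0],[10,[0.0225,0.0715,0],0],[10,[0.024,0.082,0],0],[10,[0.025,0.0925,0],0],[10,[0.0255,0.1025,0],0],[10,[0.0255,0.1125,0],0]]}}

```text
time_s: 17.05
eef_pos: [0.6351, 0.1257, 0.2581]
eef_rot: [0.0, 0.963, 0.271, -0.0]
wrist_force: [-0.5, 0.6, -0.5]
opening: 0.297
grasp_force: 57.5
```

```bash
python3 trk.py 5 1
```

```text
top [-0.1  0.  -0.2  0.7]
side [1.5 0.9 0.9 1.7 1.2 1.5]
meas 17.05 -327.54 (53, 10) pred -328.45
t 17.15 w -0.375 w+1 -0.33 k 0.09
tip-cap mm [-0.8  2.9] z 0.1668 tip-plan [ 0.7  0.3 -0.2]
[[10, [-0.0005, 0.0172, 0.0], 0], [10, [-0.0013, 0.0268, 0.0], 0], [10, [-0.0024, 0.0363, 0.0], 0], [10, [-0.0039, 0.0456, 0.0], 0], [10, [-0.0056, 0.0547, 0.0], 0]]
```

Call:
{"name": "play_rows", "arguments": {"plan": [[10,[0,0.017,0],0],[10,[-0.0015,0.027,0],0],[10,[-0.0025,0.036,0],0],[10,[-0.004,0.0455,0],0],[10,[-0.0055,0.055,0],0],[10,[-0.0055,0.06,-0.04],0],[10,[-0.0055,0.06,-0.1],0],[10,[-0.0055,0.06,-0.16],0],[10,[-0.0055,0.06,-0.19],0],[10,[-0.0055,0.06,-0.2],0]]}}

```text
time_s: 18.15
eef_pos: [0.6464, 0.1044, 0.3409]
eef_rot: [0.001, 0.963, 0.271, 0.002]
wrist_force: [0.0, -0.7, -2.1]
opening: 0.302
grasp_force: 57.5
```

Call:
{"name": "play_rows", "arguments": {"plan": [[10,[0,0,0],0],[10,[0,0,0],0],[10,[0,0,0],0],[10,[0,0,0],0],[10,[0,0,0],0],[10,[0,0,0],0]]}}

```text
time_s: 18.75
eef_pos: [0.6455, 0.1044, 0.3378]
eef_rot: [-0.0, 0.963, 0.271, -0.0]
wrist_force: [-0.0, -0.1, -1.0]
opening: 0.298
grasp_force: 57.5
```

Run:
```python
from h import *
o=get_obs();print(o["time_s"],tip(o),o["dq"],o["grasp_force"])
print(hand_in())
```

```text
18.75 [0.64294382 0.10283285 0.24658718] [ 0.00200221 -0.00306623 -0.00322314 -0.00081811 -0.00100678 -0.00027401] 57.52746641635895
the job is handed in; nothing more can be done
None
```

I handed the job in at about 19 s with no verdict returned: by my measurements the nose stayed over the red cap for more than 6 s while the carousel coasted from about 0.83 down to 0.35 rad/s, and the thermometer ended still and upright in the gripper, nose about 247 mm above the bench.

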